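Load the press nests with their blanks

ROBOT

A 6-joint arm with a two-finger parallel gripper is mounted at the origin on the work surface. World frame = base frame: x ahead of the robot, y to its left, z up, the work surface at z = 0. Lengths are in m, angles in rad, forces in N, time in s.
With the tool pointing down it reaches from about 0.25 to 0.8 m from the base axis. Payload 3.9 kg.
Tool frame: the origin (TCP) lies midway between the tips of the shut fingers; the grasp point (between the pads) lies robot.grip_point_offset behind it (robot.grip_point_offset is the distance from the TCP to the grasp point, in m); z points along the fingers, y is the line along which they close (so a half turn about z gives the same grasp; the last joint's range is limited). The gripper opens to 85 mm and grips with 20 to 120 N. Pads are 22 mm wide; open, the fingers measure 114 mm over their backs; the gripper's body (76 mm by 85 mm) begins 54 mm behind the grasp point. The pads swing forward as they close: fully open they stand 13 mm farther back than shut.
Start: joints at [-1.184, 0.26, -0.138, 1.173, 0, 1.571], TCP at [0.198, -0.486, 0.198] pointing down, gripper open.
Joint ranges: [-2.78, 2.78], [-0.83, 1.72], [-1.28, 1.37], [-1.9, 2.12], [-1.57, 1.48], [-3.14, 3.14]. Speed limits (rad/s): [2.57, 2.57, 3.14, 3.14, 3.14, 3.14].

INTERFACE

Orientations are given as a unit quaternion [w, x, y, z].
In Python, from plant import get_obs, viewer, robot, nets gives the robot as it stands.
- The arm moves only by the shell command python3 -m pendant 'ROWS' [FORCE]. ROWS is JSON, a list of rows, each a list of 3 entries, a list of its own where there are three numbers: the shift along the world's x, y, z in cm, then the turn about the world's z in degrees, then the opening, from 0 (shut) to 1 (fully open). A call has 1 to 20 rows; each row is the pose to reach, as a shift and turn from the pose commanded when the call began; what a row does not reach only later rows make up. A row lasts 1/8 s, in which the tool goes at most 62.5 mm and 10.7 degrees, less where a joint would pass 70% of its speed; a pose out of reach is approached as far as the arm can. A call with a gripper value outside its range is refused whole. The fingers move at their own pace and stop on an object; FORCE is the grip in N (left out, the last holds). Time passes only in rows, so rows that repeat a pose let the fingers close. It gives the time, the measured TCP pose, the force, the opening and the grip force at its end, in the units of the state.
- get_obs(): the state, without advancing time (a new reading comes with each control period).
- viewer.capture(name): name is "scene" or "side" or "wrist"; returns the picture (400x640x3 uint8, blue, green, red); there is no depth.
- viewer.camera_model(name): a dict with "fx", "fy", "cx", "cy" (pixels), "R" (3x3) and "t" (3): a world point X has camera coordinates R X + t. Camera axes: x right, y down, z forward; pixel columns grow to the right and rows downward; lengths in m; the calibration is good to about 2 mm. A picture is of the moment at which its call begins: read the wrist's pose just before it. camera_model takes no time and is no camera call; for the wrist camera it gives the pose at the moment of the call.
- robot.close_job(): hands the job in; it is judged then, once.
Trained networks look in the newest picture that a camera, given by its name, has taken for a name from the list of things; names that differ only in an ending like _2 or _b are one class to them, and where a whole thing is asked for, a point or a joint stands for the part that bears it (a point fixed in the world has none). Each returns a list of dicts, best first, with "p" (0 to 1); they miss things now and then, are a little off and sometimes report something else, mostly with a low value. They report only what shows in the picture. A call takes as long as a camera call. They do not tell look-alikes from the thing itself.
- nets.find_in(camera, thing): "xyz" ([x, y, z] in m, in world coordinates, good to about 4 mm: the middle of the surface that is visible of it).
- nets.spot_point(camera, thing): "xyz" ([x, y, z] in m, in world coordinates, good to about 4 mm: a listed point, or the origin of a listed thing).
The state is a dict: "t": time; "joints": joint angles; "joint_vel": joint speeds; "tau": joint torques, N m; "tcp_pos": TCP position; "tool_rot": TCP orientation; "ft_force": force on the tool from outside, world axes, zero at the start; "ft_torque": the same for the moment, N m; "opening": opening from 0.0 (shut) to 1.0 (fully open); "grasp_force": force on a finger pad.
Only numpy, scipy, OpenCV 4.12 (cv2) and the standard library are available. Lean on these libraries where they do the work, as an engineer would, in place of code of your own. Each camera call takes 0.05 s, during which the arm holds its last target. There are 200 camera calls.

TASK

Get the next press job ready: stand each of the four solid round aluminium blanks that are on the open desk in front of the arm upright in the blue nest of its own size, the largest blank in the largest nest and so on down to the smallest, each sitting flat on the nest's floor. Leave the hollow collar and the hexagonal bar end standing where they are.

Things in the scene. Friction and masses are not known exactly. Their poses are not given: they have to be found in the camera images.
- blank_large_center (a point): The large blank: a solid plain round aluminium cylinder with flat ends, 62 mm in diameter and 70 mm tall, loose, standing upright on the table at the start. The point is its centre, half-way up (35 mm above its underside); z is its long axis, up.
- blank_medium_center (a point): The medium blank: a solid plain round aluminium cylinder with flat ends, 48 mm in diameter and 70 mm tall, loose, standing upright on the table at the start. The point is its centre, half-way up (35 mm above its underside); z is its long axis, up.
- blank_small_center (a point): The small blank: a solid plain round aluminium cylinder with flat ends, 35 mm in diameter and 70 mm tall, loose, standing upright on the table at the start. The point is its centre, half-way up (35 mm above its underside); z is its long axis, up.
- blank_tiny_center (a point): The tiny blank: a solid plain round aluminium cylinder with flat ends, 22 mm in diameter and 70 mm tall, loose, standing upright on the table at the start. The point is its centre, half-way up (35 mm above its underside); z is its long axis, up.
- nest_large_floor (a point): The large nest: a low round dark-blue metal cup fixed to the table, 92 mm outside diameter, 14 mm tall overall, open at the top, with a round pocket 76 mm across and 9 mm deep (for the 62 mm blank, 7 mm play all round). The point is the centre of the pocket's flat floor, 5 mm above the table; z up.
- nest_medium_floor (a point): The medium nest: a low round dark-blue metal cup fixed to the table, 78 mm outside diameter, 14 mm tall overall, open at the top, with a round pocket 62 mm across and 9 mm deep (for the 48 mm blank, 7 mm play all round). The point is the centre of the pocket's flat floor, 5 mm above the table; z up.
- nest_small_floor (a point): The small nest: a low round dark-blue metal cup fixed to the table, 65 mm outside diameter, 14 mm tall overall, open at the top, with a round pocket 49 mm across and 9 mm deep (for the 35 mm blank, 7 mm play all round). The point is the centre of the pocket's flat floor, 5 mm above the table; z up.
- nest_tiny_floor (a point): The tiny nest: a low round dark-blue metal cup fixed to the table, 52 mm outside diameter, 14 mm tall overall, open at the top, with a round pocket 36 mm across and 9 mm deep (for the 22 mm blank, 7 mm play all round). The point is the centre of the pocket's flat floor, 5 mm above the table; z up.
- collar_center (a point): The hollow collar, not to be moved: an aluminium tube, 56 mm outside and 36 mm inside diameter (open bore seen from above), 70 mm tall, loose, standing upright. The point is its centre, half-way up; z is its axis.
- hexbar_center (a point): The hexagonal bar end, not to be moved: a solid six-sided aluminium bar, 46 mm across flats (53 mm across corners), 70 mm tall, loose, standing upright. The point is its centre, half-way up; z is its axis.
There are look-alikes about, which are no part of the job. What is shaped like the part that bears blank_medium_center but pink is not meant.

How it is judged:
At the end, for the whole second after the job is handed in: Each blank stands upright (within 0.1 rad), at rest (below 20 mm/s), in its own nest's pocket: axis within 11 mm of the pocket's centre, underside within 4 mm of its floor. The collar and hexagonal bar end were never shifted by over 25 mm or tipped over (horizontal distance between blank_large_center and nest_large_floor below 0.011 m and z of blank_large_center in the frame of nest_large_floor between 0.031 and 0.039 m and angle between each of blank_large_center, blank_medium_center, blank_small_center, blank_tiny_center's own z axis and vertical below 0.1 rad and linear speed of each of blank_large, blank_medium, blank_small, blank_tiny below 0.02 m/s and horizontal distance between blank_medium_center and nest_medium_floor below 0.011 m and z of blank_medium_center in the frame of nest_medium_floor between 0.031 and 0.039 m and horizontal distance between blank_small_center and nest_small_floor below 0.011 m and z of blank_small_center in the frame of nest_small_floor between 0.031 and 0.039 m and horizontal distance between blank_tiny_center and nest_tiny_floor below 0.011 m and z of blank_tiny_center in the frame of nest_tiny_floor between 0.031 and 0.039 m); the robot touches nothing.
It fails at once if the hollow collar is disturbed (shifted by more than 25 mm or tipped over) (distance of collar_center from where it was at the start of the episode above 0.025 m or angle between collar_center's own z axis and vertical above 0.5 rad).
It fails at once if the hexagonal bar end is disturbed (shifted by more than 25 mm or tipped over) (distance of hexbar_center from where it was at the start of the episode above 0.025 m or angle between hexbar_center's own z axis and vertical above 0.5 rad).
It also fails if it takes over 120 s, if anything falls off the work surface, if the arm or the gripper's body presses on something with over 40 N, if the wrist force passes 120 N, or if a joint passes its speed limit or range.

## Working session

There is one attempt and no reset: what is moved stays moved. The work goes in short steps, Python scripts to look and compute and a shell command to move; the robot and the scene stay as the last step left them, time stands still between calls to the robot, and variables do not carry over. Pictures are saved under pics/ and viewed, at most 14 in all, crops included, and the job is handed in when it is done.

```bash
mkdir -p pics; ls; python3 - <<'E'
from plant import get_obs, viewer, robot, nets
import cv2
for c in ["scene","side"]:
    cv2.imwrite(f"pics/{c}0.png",viewer.capture(c))
    for n in ["blank_large_center","blank_medium_center","blank_small_center","blank_tiny_center","nest_large_floor","nest_medium_floor","nest_small_floor","nest_tiny_floor","collar_center","hexbar_center"]:
        print(c,n,[(round(d["p"],2),[round(v,3) for v in d["xyz"]]) for d in nets.spot_point(c,n)][:4])
print(robot.grip_point_offset,get_obs())
E
```

```text
pics
scene blank_large_center [(0.62, [0.598, 0.281, 0.033])]
scene blank_medium_center [(0.77, [0.58, -0.5, 0.035]), (0.75, [0.407, -0.43, 0.034]), (0.68, [0.517, -0.412, 0.035]), (0.68, [0.452, -0.5, 0.039])]
scene blank_small_center [(0.73, [0.425, 0.152, 0.033])]
scene blank_tiny_center [(0.63, [0.466, -0.009, 0.035]), (0.49, [0.424, -0.173, 0.034])]
scene nest_large_floor [(0.83, [0.348, -0.3, 0.005])]
scene nest_medium_floor [(0.74, [0.502, 0.421, 0.006])]
scene nest_small_floor [(0.35, [0.651, 0.147, 0.005])]
scene nest_tiny_floor [(0.63, [0.652, 0.145, 0.007])]
scene collar_center [(0.85, [0.653, -0.14, 0.034])]
scene hexbar_center [(0.71, [0.467, -0.011, 0.036])]
side blank_large_center [(0.71, [0.601, 0.285, 0.036])]
side blank_medium_center [(0.81, [0.58, -0.5, 0.035]), (0.76, [0.45, -0.499, 0.032]), (0.71, [0.405, -0.425, 0.035]), (0.63, [0.607, -0.416, 0.037])]
side blank_small_center [(0.68, [0.428, 0.157, 0.037])]
side blank_tiny_center [(0.5, [0.425, -0.175, 0.036])]
side nest_large_floor [(0.9, [0.349, -0.3, 0.004])]
side nest_medium_floor [(0.58, [0.504, 0.415, 0.00
[... 299 characters left out ...]
ints': array([-1.18400597e+00,  2.59985938e-01, -1.38089857e-01,  1.17270565e+00,
       -3.23822194e-05,  1.57079558e+00]), 'joint_vel': array([-5.49473070e-04,  2.38133504e-04, -2.81527810e-04,  1.83105829e-03,
        1.08359659e-03,  2.94064472e-05]), 'tau': array([ 1.94233485e-04, -4.05625248e+01,  2.54240370e+01,  1.03726401e-03,
       -5.70594921e-05,  5.62232842e-06]), 'tcp_pos': array([ 0.19802645, -0.4862141 ,  0.19751554]), 'tool_rot': array([ 1.04137269e-05,  9.81357295e-01,  1.92192247e-01, -1.44592370e-05]), 'ft_force': array([-0.86102672, -0.4684452 , -0.18439034]), 'ft_torque': array([ 0.03345618,  0.00981778, -0.03067279]), 'grasp_force': 0.0, 'opening': 0.9963689924401727}
```

View pics/scene0.png

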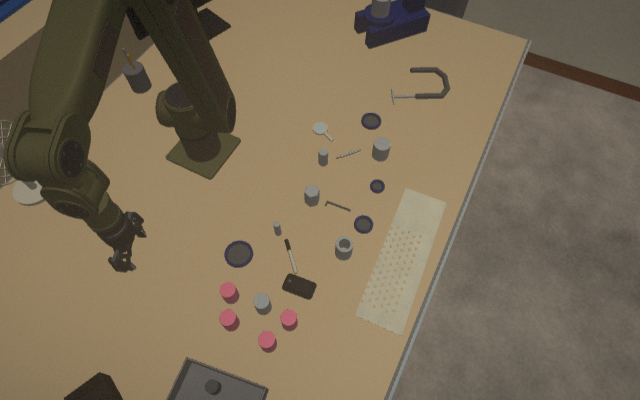

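View pics/side0.png

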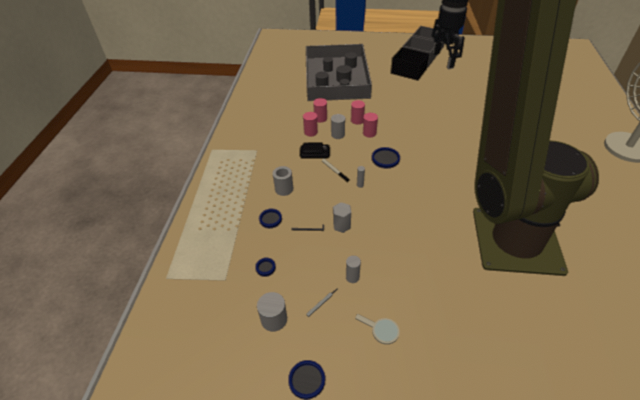

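```bash
python3 - <<'E'
from plant import viewer,nets
import numpy as np
print("wrist R,t",viewer.camera_model("wrist"))
for c in ["scene","side"]:
    m=viewer.camera_model(c)
    for n in ["blank_medium_center","nest_small_floor"]:
        for d in nets.spot_point(c,n):
            q=m["R"]@np.array(d["xyz"])+m["t"]
            print(c,n,round(d["p"],2),np.round(d["xyz"],3),"px",round(m["fx"]*q[0]/q[2]+m["cx"]),round(m["fy"]*q[1]/q[2]+m["cy"]))
E
```

```text
wrist R,t {'fx': 319.14241480812893, 'fy': 319.14241480812893, 'cx': 317.6994645973822, 'cy': 199.68853668025082, 'R': array([[ 3.77789653e-01, -9.25891437e-01, -1.57539922e-04],
       [-8.77651420e-01, -3.58160568e-01,  3.18510584e-01],
       [-2.94962647e-01, -1.20191738e-01, -9.47919291e-01]]), 't': array([-0.52451317, -0.0410546 ,  0.37980628])}
scene blank_medium_center 0.77 [ 0.58  -0.5    0.036] px 266 342
scene blank_medium_center 0.75 [ 0.407 -0.43   0.034] px 229 294
scene blank_medium_center 0.68 [ 0.517 -0.412  0.035] px 263 305
scene blank_medium_center 0.68 [ 0.452 -0.5    0.039] px 229 321
scene nest_small_floor 0.35 [0.651 0.147 0.006] px 377 187
side blank_medium_center 0.81 [ 0.58  -0.5    0.035] px 321 110
side blank_medium_center 0.76 [ 0.45  -0.499  0.032] px 358 113
side blank_medium_center 0.71 [ 0.405 -0.425  0.035] px 370 126
side blank_medium_center 0.63 [ 0.607 -0.416  0.037] px 310 124
side blank_medium_center 0.55 [ 0.511 -0.412  0.034] px 338 126
side nest_small_floor 0.81 [ 0.666 -0.012  0.003] px 271 219
```

The scene picture shows four pink decoys at (229,291), (229,319), (267,341) and (289,319). The grey medium blank is at (262,303), large at (382,149), small at (323,157) and tiny at (277,228). The hex bar is at (312,195) and the collar at (344,247). The nests are large (239,254), medium (371,121), small (364,225) and tiny (377,186). The side view agrees.

Could be mistaken for the medium blank: the four pink ones, the hex bar, the collar, and the dark round parts in the tray (about (212,386)). I choose the grey one at (262,303) and will check it in a close crop while refining all positions.

```bash
cat > h.py <<'E'
import numpy as np,cv2
from plant import get_obs,viewer,robot,nets
def proj(m,P):
    q=np.atleast_2d(P)@m["R"].T+m["t"]
    return np.c_[m["fx"]*q[:,0]/q[:,2]+m["cx"],m["fy"]*q[:,1]/q[:,2]+m["cy"]]
def back(m,uv,z):
    uv=np.atleast_2d(uv); d=np.c_[(uv[:,0]-m["cx"])/m["fx"],(uv[:,1]-m["cy"])/m["fy"],np.ones(len(uv))]@m["R"]
    c=-m["R"].T@m["t"]; return c+d*((z-c[2])/d[:,2])[:,None]
def sil(m,xy,r,h):
    a=np.linspace(0,2*np.pi,60); c=np.c_[xy[0]+r*np.cos(a),xy[1]+r*np.sin(a)]
    P=np.r_[np.c_[c,0*a],np.c_[c,0*a+h]]
    return cv2.convexHull(proj(m,P).astype(np.float32))
def fit(img,m,xy,r,h,maskf):
    """shift the model so that its silhouette box and centroid match the mask"""
    mask=maskf(img.astype(int)).astype(np.uint8)
    xy=np.array(xy,float)
    n,l,st,ce=cv2.connectedComponentsWithStats(cv2.morphologyEx(mask,cv2.MORPH_OPEN,np.ones((2,2),np.uint8)))
    M=cv2.moments(sil(m,xy,r,h)); u=np.array([M["m10"]/M["m00"],M["m01"]/M["m00"]])
    near=[i for i in range(1,n) if st[i,4]>.15*M["m00"]]
    i=min(near,key=lambda i:np.hypot(*(ce[i]-u)))
    pts=cv2.convexHull(np.argwhere(l==i)[:,::-1].astype(np.int32).copy())
    f=np.zeros_like(mask); cv2.fillConvexPoly(f,pts,1); mm=cv2.moments(f,True)
    c=np.array([mm["m10"]/mm["m00"],mm["m01"]/mm["m00"]])
    for _ in range(3):
        M=cv2.moments(sil(m,xy,r,h)); u=np.array([M["m10"]/M["m00"],M["m01"]/M["m00"]])
        xy+= (back(m,c,h/2)-back(m,u,h/2))[0,:2]
    return xy,mm["m00"]/M["m00"]
grey=lambda I:(I.max(2)-I.min(2)<28)&(I.max(2)>60)
blue=lambda I:(I[...,0]-I[...,2]>22)
N=dict(large=(.3485,-.300,.046),medium=(.503,.418,.039),small=(.666,-.012,.0325),tiny=(.649,.150,.026))
B=dict(large=(.600,.283,.031),medium=(.514,-.412,.024),small=(.4265,.1545,.0175),tiny=(.4245,-.174,.011))
E
python3 - <<'E'
from h import *
for c in ["scene","side"]:
    I=viewer.capture(c);m=viewer.camera_model(c)
    for D,h,f,n in((N,.014,blue,"nest"),(B,.07,grey,"blank")):
        for k,v in D.items():
            xy,a=fit(I,m,v[:2],v[2],h,f); print(c,n,k,np.round(xy,4),"area ratio",round(a,2))
    if c=="scene": cv2.imwrite("pics/crop1.png",cv2.resize(I[100:360,210:410],None,fx=2.3,fy=2.3,interpolation=cv2.INTER_CUBIC))
E
```

```text
scene nest large [0.3715 1.0884] area ratio 3.48
scene nest medium [0.3715 1.0882] area ratio 4.66
scene nest small [0.3716 1.0881] area ratio 6.39
scene nest tiny [0.3716 1.0881] area ratio 9.34
scene blank large [0.6054 0.2837] area ratio 0.97
scene blank medium [ 0.5165 -0.4124] area ratio 0.97
scene blank small [0.4326 0.1538] area ratio 0.89
scene blank tiny [ 0.43  -0.175] area ratio 0.89
side nest large [ 0.3495 -0.2777] area ratio 0.39
side nest medium [0.5025 0.4175] area ratio 0.88
side nest small [ 0.6644 -0.0113] area ratio 0.78
side nest tiny [0.645  0.1508] area ratio 0.76
side blank large [0.5978 0.2874] area ratio 0.93
side blank medium [ 0.5102 -0.4073] area ratio 0.93
side blank small [0.4243 0.1578] area ratio 0.91
side blank tiny [ 0.4219 -0.1706] area ratio 0.92
```

View pics/crop1.png

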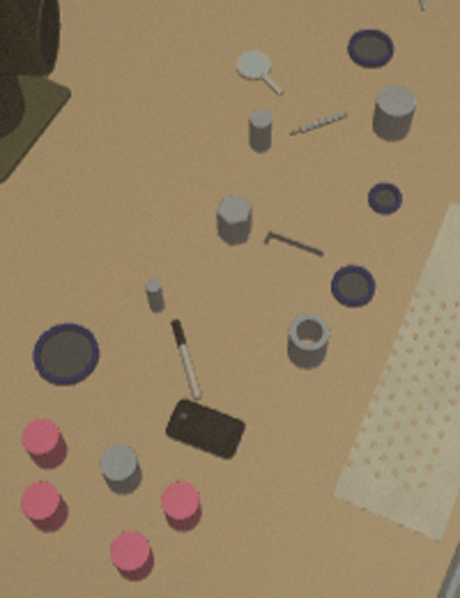

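The crop confirms that the solid round grey medium blank stands among the pink ones; the hex bar (crop 235,220) and the collar with its bore (308,340) are distinct. Moving above the medium blank.

```bash
python3 -m pendant '[[[31.6,7.6,-2],-22,1],[[31.6,7.6,-2],-22,1],[[31.6,7.6,-2],-22,1],[[31.6,7.6,-2],-22,1],[[31.6,7.6,-2],-22,1],[[31.6,7.6,-2],-22,1],[[31.6,7.6,-2],-22,1],[[31.6,7.6,-2],-22,1]]' 40
python3 - <<'E'
from h import *
m=viewer.camera_model("wrist");I=viewer.capture("wrist");cv2.imwrite("pics/w1.png",I)
print([fit(I,m,(.5135,-.41),.024,.07,grey)],[(round(d["p"],2),np.round(d["xyz"],4)) for d in nets.spot_point("wrist","blank_medium_center")])
E
```

```text
t: 2.4
tcp_pos: [0.5131, -0.4103, 0.1774]
tool_rot: [-0.0, 1.0, 0.001, -0.001]
ft_force: [-0.6, -0.9, -0.0]
opening: 1.0
grasp_force: 0.0
[(array([ 0.51159591, -0.41212305]), 0.9609779237219376)] [(0.89, array([ 0.4054, -0.4327,  0.038 ])), (0.89, array([ 0.5823, -0.497 ,  0.0385])), (0.81, array([ 0.5129, -0.4135,  0.0345])), (0.73, array([ 0.4487, -0.4988,  0.0321])), (0.64, array([ 0.6071, -0.4155,  0.0371]))]
```

View pics/w1.png

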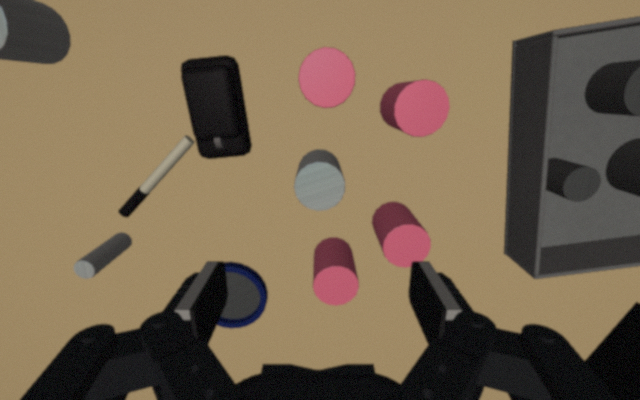

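The wrist view shows the grey blank at (320,187) between the fingers' planes, with pinks at (327,77), (415,107), (402,240) and (335,275); the closing line is clear.

```bash
python3 -m pendant '[[[-0.2,-0.2,-5],0,1],[[-0.2,-0.2,-10],0,1],[[-0.2,-0.2,-13],0,1],[[-0.2,-0.2,-15],0,1],[[-0.2,-0.2,-15],0,1],[[-0.2,-0.2,-15],0,0.5],[[-0.2,-0.2,-15],0,0.4],[[-0.2,-0.2,-15],0,0.4],[[-0.2,-0.2,-15],0,0.4],[[-0.2,-0.2,-15],0,0.4]]' 50
```

```text
t: 3.75
tcp_pos: [0.5131, -0.4129, 0.0296]
tool_rot: [0.001, 1.0, 0.002, 0.001]
ft_force: [-0.7, 1.9, 5.1]
opening: 0.526
grasp_force: 50.2
```

```bash
python3 -m pendant '[[[0,0,4],0,0.4],[[0,0,10],0,0.4],[[0,6,13],0,0.4],[[0,12,13],0,0.4],[[0,18,13],0,0.4],[[0,24,13],0,0.4],[[0,30,13],0,0.4],[[0,36,13],0,0.4],[[0,42,13],0,0.4],[[0,48,13],0,0.4],[[0,54,13],0,0.4],[[0,60,13],0,0.4],[[0,66,13],0,0.4],[[0,70,13],0,0.4],[[-1,73,13],0,0.4],[[-1,75,13],0,0.4],[[-1,75,13],0,0.4],[[-1,75,13],0,0.4],[[-1,75,13],0,0.4]]'
python3 - <<'E'
from h import *
m=viewer.camera_model("wrist");I=viewer.capture("wrist");cv2.imwrite("pics/w2.png",I)
print([(round(d["p"],2),np.round(d["xyz"],4)) for d in nets.spot_point("wrist","nest_medium_floor")],[(round(d["p"],2),np.round(d["xyz"],4)) for d in nets.spot_point("wrist","blank_medium_center")])
print(fit(I,m,(.503,.418),.039,.014,blue),get_obs()["opening"])
E
```

```text
t: 6.12
tcp_pos: [0.5264, 0.0713, 0.1578]
tool_rot: [-0.027, 0.998, 0.049, -0.003]
ft_force: [-0.7, 0.1, -3.3]
opening: 0.524
grasp_force: 52.2
[(0.97, array([0.5022, 0.4147, 0.0052])), (0.18, array([ 0.4681, -0.0094,  0.0345]))] []
(array([0.50144013, 0.40622954]), 0.5321230103088843) 0.5258214951456783
```

View pics/w2.png

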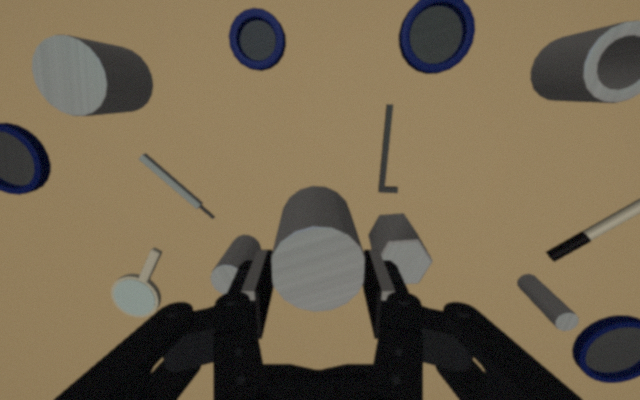

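The medium blank is held in the jaws (318,265). The tiny nest (257,38), small nest (437,33), small blank (235,265) and hex bar (400,245) are below. Motion is slower than asked, so I let it settle and measure the visible nests from here.

```bash
python3 -m pendant '[[[0,0,0],0,0.4],[[0,0,0],0,0.4]]'
python3 - <<'E'
from h import *
m=viewer.camera_model("wrist");I=viewer.capture("wrist")
for k in("small","tiny"): print(k,fit(I,m,N[k][:2],N[k][2],.014,blue))
print("large blank",fit(I,m,B["large"][:2],.031,.07,grey))
E
```

```text
t: 6.52
tcp_pos: [0.5264, 0.0713, 0.1578]
tool_rot: [-0.027, 0.998, 0.05, -0.003]
ft_force: [-0.3, -0.6, -2.6]
opening: 0.524
grasp_force: 52.2
small (array([ 0.66512977, -0.01397976]), 0.8764817455514223)
tiny (array([0.64653686, 0.14791614]), 0.8755676449167626)
large blank (array([0.60102266, 0.29582573]), 0.7090229403966267)
```

```bash
python3 -m pendant '[[[0,3,0],0,0.4],[[0,6,0],0,0.4],[[0,9,0],0,0.4],[[0,10,0],0,0.4],[[0,10,0],0,0.4],[[0,10,0],0,0.4],[[0,10,0],0,0.4]]'
```

```text
t: 7.45
tcp_pos: [0.5338, 0.1258, 0.1579]
tool_rot: [-0.047, 0.995, 0.085, -0.006]
ft_force: [0.3, -0.5, -3.1]
opening: 0.527
grasp_force: 52.2
```

```bash
python3 - <<'E'
from h import *
o=get_obs();print(np.round(o["joints"],3),np.round(o["joint_vel"],3),np.round(o["tau"],2))
E
```

```text
[ 0.17   0.322 -0.159  1.094  0.095  3.141] [-0.001 -0.     0.001  0.     0.001  0.001] [ 1.100e-01 -4.483e+01  2.579e+01  4.000e-02  4.500e-01  0.000e+00]
```

Joint 6 is at its limit (q6 = q1 + π − yaw). Turning +80° frees it; I will use closing along world x from here.

```bash
python3 -m pendant '[[[0,0,0],10,0.4],[[0,0,0],20,0.4],[[0,0,0],30,0.4],[[0,0,0],40,0.4],[[0,0,0],50,0.4],[[0,0,0],60,0.4],[[0,0,0],70,0.4],[[0,0,0],80,0.4],[[0,0,0],80,0.4],[[0,0,0],80,0.4]]'
```

```text
t: 8.7
tcp_pos: [0.5339, 0.126, 0.158]
tool_rot: [-0.032, 0.708, 0.704, -0.035]
ft_force: [0.1, -0.1, -3.6]
opening: 0.522
grasp_force: 52.1
```

The saturation left a 5° tilt that the pendant keeps. I can undo it by saturating the joint at the opposite limit (yaw ≈ 370°) while pushing −y, then work at yaw 270°, which gives the same grasp line.

```bash
python3 -m pendant '[[[0,0,0],10,0.4],[[0,0,0],20,0.4],[[0,0,0],30,0.4],[[0,0,0],40,0.4],[[0,0,0],50,0.4],[[0,0,0],60,0.4],[[0,0,0],70,0.4],[[0,0,0],80,0.4],[[0,0,0],90,0.4],[[0,0,0],100,0.4],[[0,0,0],110,0.4],[[0,0,0],120,0.4],[[0,0,0],130,0.4],[[0,0,0],140,0.4],[[0,0,0],150,0.4],[[0,0,0],160,0.4],[[0,0,0],170,0.4],[[0,0,0],180,0.4],[[0,0,0],190,0.4],[[0,0,0],200,0.4]]'
python3 -m pendant '[[[0,0,0],10,0.4],[[0,0,0],20,0.4],[[0,0,0],30,0.4],[[0,0,0],40,0.4],[[0,0,0],50,0.4],[[0,0,0],60,0.4],[[0,0,0],70,0.4],[[0,0,0],70,0.4]]'
python3 -c "
from h import *
print(np.round(get_obs()['joints'],3))"
```

```text
t: 11.2
tcp_pos: [0.5334, 0.1259, 0.158]
tool_rot: [-0.04, 0.818, -0.573, 0.025]
ft_force: [0.5, 0.4, -2.5]
opening: 0.52
grasp_force: 52.2
t: 12.2
tcp_pos: [0.5341, 0.1259, 0.1579]
tool_rot: [-0.047, 0.999, -0.003, -0.002]
ft_force: [-0.5, -1.0, -2.5]
opening: 0.525
grasp_force: 52.2
[ 0.171  0.309 -0.178  1.071  0.094 -2.963]
```

```bash
python3 -m pendant '[[[0,-4,0],0,0.4],[[0,-8,0],0,0.4],[[0,-12,0],0,0.4],[[0,-16,0],0,0.4],[[0,-20,0],0,0.4],[[0,-20,0],0,0.4],[[0,-20,0],0,0.4],[[0,-20,0],0,0.4]]'
python3 -c "
from h import *
print(np.round(get_obs()['joints'],3))"
```

```text
t: 13.2
tcp_pos: [0.5381, -0.0238, 0.1577]
tool_rot: [-0.026, 0.999, -0.04, -0.002]
ft_force: [-0.1, -0.0, -2.5]
opening: 0.523
grasp_force: 52.3
[-0.078  0.307 -0.178  1.091  0.052 -3.14 ]
```

```bash
python3 -m pendant '[[[0,-4,0],0,0.4],[[0,-8,0],0,0.4],[[0,-12,0],0,0.4],[[0,-13,0],0,0.4],[[0,-13,0],0,0.4],[[0,-13,0],0,0.4]]'
python3 -c "
from h import *
print(np.round(get_obs()['joints'],3))"
```

```text
t: 13.95
tcp_pos: [0.5483, -0.0969, 0.1576]
tool_rot: [-0.0, 0.996, -0.088, -0.004]
ft_force: [-0.9, 0.1, -3.5]
opening: 0.526
grasp_force: 52.3
[-1.750e-01  3.400e-01 -1.290e-01  1.111e+00 -1.000e-03 -3.141e+00]
```

```bash
python3 -m pendant '[[[0,2,0],-10,0.4],[[0,5,0],-20,0.4],[[0,9,0],-30,0.4],[[0,13,0],-40,0.4],[[-1,17,0],-50,0.4],[[-1,21,0],-60,0.4],[[-2,25,0],-70,0.4],[[-2,29,0],-80,0.4],[[-3,33,0],-80,0.4],[[-3,37,0],-80,0.4],[[-4,41,0],-80,0.4],[[-4.6,45,0],-80,0.4],[[-4.6,49,0],-80,0.4],[[-4.6,51.3,0],-80,0.4],[[-4.6,51.3,0],-80,0.4],[[-4.6,51.3,0],-80,0.4],[[-4.6,51.3,0],-80,0.4]]'
python3 - <<'E'
from h import *
m=viewer.camera_model("wrist");I=viewer.capture("wrist");cv2.imwrite("pics/w3.png",I)
print([(round(d["p"],2),np.round(d["xyz"],4)) for d in nets.spot_point("wrist","nest_medium_floor")],np.round(get_obs()["joints"],3))
E
```

```text
t: 16.08
tcp_pos: [0.5023, 0.415, 0.1578]
tool_rot: [0.002, -0.706, 0.708, 0.003]
ft_force: [0.9, 0.5, -2.2]
opening: 0.525
grasp_force: 52.4
[(0.65, array([0.5015, 0.4138, 0.0034]))] [ 0.687  0.493  0.118  1.192  0.007 -0.882]
```

View pics/w3.png

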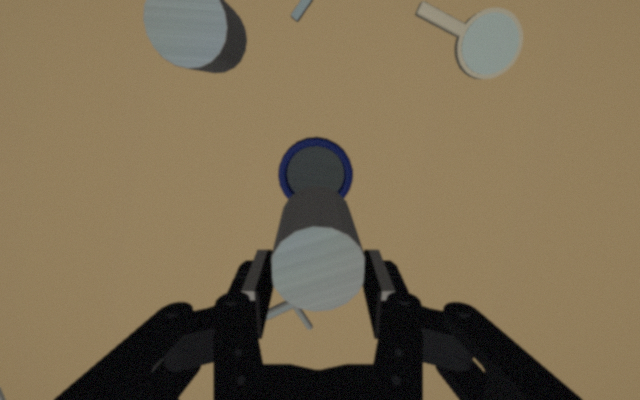

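The nest (rim centre about (316,174)) lies straight below the held blank (318,268), as expected.

```bash
python3 - <<'E'
from h import *
m=viewer.camera_model("wrist");I=cv2.imread("pics/w3.png").astype(int)
M=blue(I).astype(np.uint8);M[:, :250]=0;M[:,380:]=0
p=np.argwhere(M)[:,::-1]
h=cv2.convexHull(p.astype(np.int32))[:,0]; h=h[h[:,1]<192]
X=back(m,h.astype(float),.014)[:,:2]
A=np.c_[2*X,np.ones(len(X))];s=np.linalg.lstsq(A,(X**2).sum(1),rcond=None)[0]
print(s[:2],np.sqrt(s[2]+s[:2]@s[:2]),np.abs(np.hypot(*(X-s[:2]).T)).std())
print(proj(m,sil(m,(.502,.416),.001,.001)[0] if 0 else [[.502,.416,.014]]))
E
```

```text
[0.50516272 0.41523219] 0.03698922587816891 0.00019901407550782955
[[318.16442098 175.52679923]]
```

```bash
python3 -m pendant '[[[0.1,0.1,-4],0,0.4],[[0.1,0.1,-8],0,0.4],[[0.1,0.1,-11],0,0.4],[[0.1,0.1,-12],0,0.4],[[0.1,0.1,-12.3],0,0.4],[[0.1,0.1,-12.3],0,0.4],[[0.1,0.1,-12.3],0,0.4]]'
```

```text
t: 17.05
tcp_pos: [0.5044, 0.4179, 0.0362]
tool_rot: [0.004, -0.707, 0.707, 0.003]
ft_force: [-0.3, -0.3, -3.3]
opening: 0.52
grasp_force: 52.4
```

```bash
python3 -m pendant '[[[0,0,-0.15],0,0.4],[[0,0,-0.15],0,0.4],[[0,0,-0.15],0,0.7],[[0,0,-0.15],0,0.9],[[0,0,-0.15],0,0.9],[[0,0,-0.15],0,0.9],[[0,0,3],0,0.9],[[0,0,7],0,1],[[0,0,13],0,1],[[3,-4,13],0,1],[[6,-8,13],0,1],[[9.5,-13,13],0,1],[[9.5,-13,13],0,1],[[9.5,-13,13],0,1],[[9.5,-13,13],0,1]]'
python3 - <<'E'
from h import *
m=viewer.camera_model("wrist");I=viewer.capture("wrist");cv2.imwrite("pics/w4.png",I)
print("large",fit(I,m,B["large"][:2],.031,.07,grey))
print(nets.spot_point("wrist","blank_large_center"))
for c in("scene","side"):
    I=viewer.capture(c);print(c,nets.spot_point(c,"blank_medium_center")[:6])
E
```

```text
t: 18.92
tcp_pos: [0.5976, 0.2882, 0.1647]
tool_rot: [-0.002, 0.707, -0.707, -0.003]
ft_force: [0.3, -0.1, 0.5]
opening: 1.0
grasp_force: 0.0
large (array([0.59881109, 0.29052859]), 0.8772012853360783)
[]
scene [{'xyz': [0.6052, -0.4184, 0.0357], 'p': 0.86}, {'xyz': [0.5814, -0.4972, 0.0327], 'p': 0.78}, {'xyz': [0.5066, 0.4213, 0.0408], 'p': 0.75}, {'xyz': [0.4058, -0.4292, 0.036], 'p': 0.53}]
side [{'xyz': [0.5039, 0.4161, 0.0385], 'p': 0.95}, {'xyz': [0.4497, -0.4991, 0.0323], 'p': 0.82}, {'xyz': [0.5763, -0.5005, 0.0319], 'p': 0.74}, {'xyz': [0.607, -0.417, 0.0355], 'p': 0.64}, {'xyz': [0.4036, -0.4242, 0.0345], 'p': 0.6}, {'xyz': [0.4247, 0.1579, 0.0369], 'p': 0.2}]
```

View pics/w4.png

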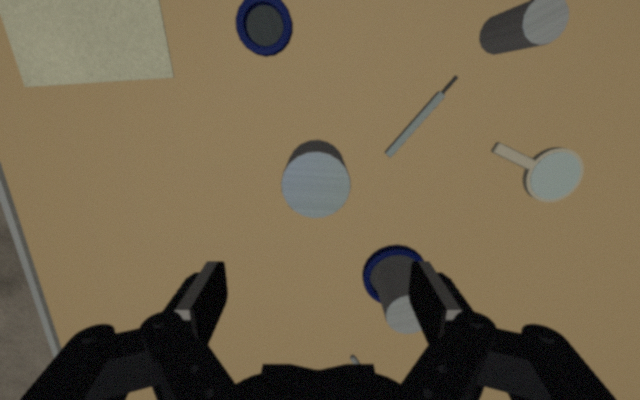

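The medium blank stands in its nest (400,290). The large blank's top is centred at about (316,184).

```bash
python3 - <<'E'
from h import *
m=viewer.camera_model("wrist");I=cv2.imread("pics/w4.png")
g=cv2.cvtColor(I,cv2.COLOR_BGR2GRAY)
M=((I[...,0]>115)&(np.abs(I[...,0].astype(int)-I[...,2])<40)).astype(np.uint8)
n,l,st,ce=cv2.connectedComponentsWithStats(M);i=l[190,316];print(st[i],ce[i])
h=cv2.convexHull(np.argwhere(l==i)[:,::-1].astype(np.int32).copy())[:,0].astype(float)
X=back(m,h,.07)[:,:2].astype(np.float32);print(cv2.minEnclosingCircle(X),back(m,ce[i],.07),X.min(0),X.max(0))
E
```

```text
[ 282  153   67   64 3365] [315.00742942 184.48439822]
((0.600504994392395, 0.2850552797317505), 0.02962248958647251) [[0.60044568 0.28394635 0.07      ]] [0.5712835  0.25608662] [0.6294966 0.3137559]
```

```bash
python3 -m pendant '[[[0.3,-0.4,-4],0,1],[[0.3,-0.4,-8],0,1],[[0.3,-0.4,-12],0,1],[[0.3,-0.4,-13.5],0,1],[[0.3,-0.4,-13.5],0,1],[[0.3,-0.4,-13.5],0,0.7],[[0.3,-0.4,-13.5],0,0.55],[[0.3,-0.4,-13.5],0,0.55],[[0.3,-0.4,-13.5],0,0.55]]' 70
python3 -m pendant '[[[0,0,3],0,0.55],[[0,0,8],0,0.55],[[0,0,13],0,0.55],[[-1,-4,13],0,0.55],[[-2,-8,13],0,0.55],[[-4,-13,13],0,0.55],[[-6,-18,13],0,0.55],[[-8,-23,13],0,0.55],[[-10,-28,13],0,0.55],[[-12,-33,13],0,0.55],[[-15,-38,13],0,0.55],[[-18,-43,13],0,0.55],[[-21,-48,13],0,0.55],[[-23,-53,13],0,0.55],[[-25,-58,13],0,0.55],[[-25,-58.5,13],0,0.55],[[-25,-58.5,13],0,0.55],[[-25,-58.5,13],0,0.55]]'
python3 - <<'E'
from h import *
m=viewer.camera_model("wrist");I=viewer.capture("wrist");cv2.imwrite("pics/w5.png",I)
print([(round(d["p"],2),np.round(d["xyz"],4)) for d in nets.spot_point("wrist","nest_large_floor")],np.round(get_obs()["joints"],3))
M=blue(I.astype(int)).astype(np.uint8);print(cv2.boundingRect(M))
E
```

```text
t: 20.35
tcp_pos: [0.6021, 0.2842, 0.0338]
tool_rot: [0.005, -0.707, 0.707, 0.003]
ft_force: [-3.8, -0.9, 12.0]
opening: 0.557
grasp_force: 6.0
t: 22.6
tcp_pos: [0.3519, -0.3008, 0.1601]
tool_rot: [-0.003, 0.707, -0.707, -0.003]
ft_force: [0.2, -0.4, 0.3]
opening: 0.547
grasp_force: 0.0
[(0.94, array([ 0.3508, -0.3   ,  0.0032]))] [-0.712  0.18  -0.346  1.051  0.006 -2.284]
(58, 131, 305, 259)
```

View pics/w5.png

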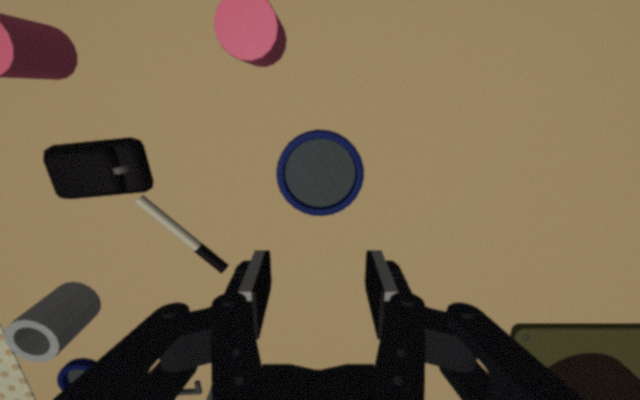

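The jaws are empty; the nest's rim is at (320,172). My opening limit of 0.55 was too wide for a firm grip. Measuring this nest, then checking on the large blank.

```bash
python3 - <<'E'
from h import *
m=viewer.camera_model("wrist");I=cv2.imread("pics/w5.png")
print(fit(I,m,(.3485,-.3),.046,.014,blue))
for c in("scene","side"):
    I=viewer.capture(c);m=viewer.camera_model(c)
    print(c,fit(I,m,B["large"][:2],.031,.07,grey),nets.spot_point(c,"blank_large_center")[:2])
    if c=="side": cv2.imwrite("pics/s2.png",cv2.resize(I[180:400,200:480],None,fx=2.5,fy=2.5))
E
```

```text
(array([ 0.34878184, -0.29852533]), 0.92625152509729)
scene (array([0.60551688, 0.28368423]), 0.9692571967954484) [{'xyz': [0.5988, 0.2846, 0.0347], 'p': 0.75}]
side (array([0.59783561, 0.28739772]), 0.9295173913511754) [{'xyz': [0.6017, 0.2856, 0.0383], 'p': 0.58}, {'xyz': [0.6657, -0.013, 0.0033], 'p': 0.48}]
```

View pics/s2.png

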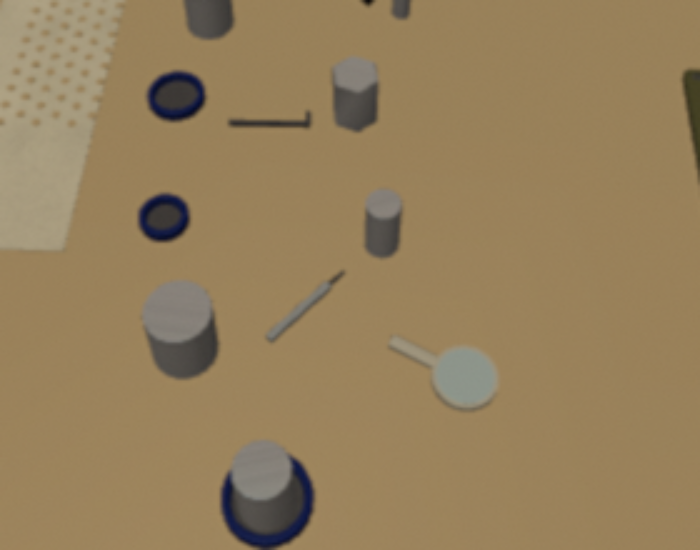

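The large blank still stands untouched at (180,330) in the crop, and the medium blank sits in its nest (265,490). Going back for the large one, gripping lower and closing to 0.

```bash
python3 -m pendant '[[[3,5,0],0,1],[[6,10,0],0,1],[[9,16,0],0,1],[[12,22,0],0,1],[[15,28,0],0,1],[[18,34,0],0,1],[[20,40,0],0,1],[[22,46,0],0,1],[[24,52,0],0,1],[[24.9,57,0],0,1],[[24.9,58.6,0],0,1],[[24.9,58.6,0],0,1],[[24.9,58.6,-4],0,1],[[24.9,58.6,-8],0,1],[[24.9,58.6,-12],0,1],[[24.9,58.6,-13.8],0,1],[[24.9,58.6,-13.8],0,1],[[24.9,58.6,-13.8],0,1]]'
python3 - <<'E'
from h import *
o=get_obs();print(o["tcp_pos"],o["ft_force"],o["opening"])
a=viewer.capture("side")[180:400,200:480];b=viewer.capture("wrist")
cv2.imwrite("pics/g1.png",np.vstack([cv2.resize(a,(420,330)),cv2.resize(b,(420,262))]))
E
```

```text
t: 25.15
tcp_pos: [0.6011, 0.2834, 0.023]
tool_rot: [0.003, -0.706, 0.708, 0.003]
ft_force: [0.3, 0.1, 0.6]
opening: 0.997
grasp_force: 0.0
[0.60110574 0.28339487 0.02300834] [0.32146677 0.14336521 0.56889097] 0.9970651557585638
```

View pics/g1.png

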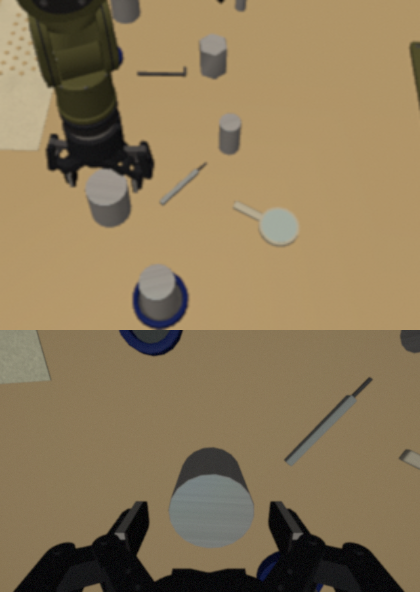

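```bash
python3 - <<'E'
from h import *
m=viewer.camera_model("side")
for p in([.556,.283,.036],[.646,.283,.036],[.556,.283,.07],[.646,.283,.07],[.6005,.285,.07]):
    u=proj(m,[p])[0]; print(p,u,"in g1:",(u-[200,180])*1.5)
m=viewer.camera_model("wrist")
for p in([.556,.283,.036],[.646,.283,.036],[.6005,.285,.07]): print(p,proj(m,[p])[0])
E
python3 -m pendant '[[[0,0,0],0,0.8],[[0,0,0],0,0.75],[[0,0,0],0,0.7],[[0,0,0],0,0.7]]' 60
python3 -m pendant '[[[0,0,0],0,0.6],[[0,0,0],0,0.5],[[0,0,0],0,0.4],[[0,0,0],0,0.4]]' 90
```

```text
[0.556, 0.283, 0.036] [291.49369395 311.98447154] in g1: [137.24054093 197.97670731]
[0.646, 0.283, 0.036] [252.25782113 308.5533499 ] in g1: [ 78.3867317  192.83002485]
[0.556, 0.283, 0.07] [290.28391103 304.3050605 ] in g1: [135.42586655 186.45759075]
[0.646, 0.283, 0.07] [250.01404349 300.84182148] in g1: [ 75.02106524 181.26273221]
[0.6005, 0.285, 0.07] [270.11620335 303.39417122] in g1: [105.17430502 185.09125682]
[0.556, 0.283, 0.036] [399.04316607 242.47310932]
[0.646, 0.283, 0.036] [239.38647689 242.54474556]
[0.6005, 0.285, 0.07] [320.54775476 279.48096007]
t: 25.75
tcp_pos: [0.5999, 0.2843, 0.0225]
tool_rot: [0.003, -0.707, 0.707, 0.003]
ft_force: [-3.8, -0.2, 5.6]
opening: 0.709
grasp_force: 33.8
t: 26.25
tcp_pos: [0.5999, 0.2843, 0.0232]
tool_rot: [0.003, -0.707, 0.707, 0.003]
ft_force: [-4.3, -1.9, 8.3]
opening: 0.681
grasp_force: 94.0
```

Firm grip now (opening 0.68, 94 N). Lifting and carrying to the large nest.

```bash
python3 -m pendant '[[[0,0,2],0,0.4],[[0,0,5],0,0.4],[[0,0,5],0,0.4]]'
python3 -m pendant '[[[0,0,4],0,0.4],[[0,0,8],0,0.4],[[-1,-4,8],0,0.4],[[-2,-8,8],0,0.4],[[-4,-13,8],0,0.4],[[-6,-18,8],0,0.4],[[-8,-23,8],0,0.4],[[-10,-28,8],0,0.4],[[-12,-33,8],0,0.4],[[-15,-38,8],0,0.4],[[-18,-43,8],0,0.4],[[-21,-48,8],0,0.4],[[-23,-53,8],0,0.4],[[-25,-57,8],0,0.4],[[-25.1,-58.4,8],0,0.4],[[-25.1,-58.4,8],0,0.4],[[-25.1,-58.4,8],0,0.4]]'
```

```text
t: 26.62
tcp_pos: [0.6019, 0.2848, 0.0728]
tool_rot: [0.004, -0.707, 0.707, 0.002]
ft_force: [0.7, -0.1, -6.7]
opening: 0.682
grasp_force: 98.8
t: 28.75
tcp_pos: [0.3493, -0.2984, 0.1509]
tool_rot: [-0.003, 0.707, -0.707, -0.004]
ft_force: [-0.3, 0.7, -6.7]
opening: 0.676
grasp_force: 99.8
```

```bash
python3 -m pendant '[[[0,0,-4],0,0.4],[[0,0,-8],0,0.4],[[0,0,-11],0,0.4],[[0,0,-12],0,0.4],[[0,0,-12.2],0,0.4],[[0,0,-12.2],0,0.4],[[0,0,-12.2],0,0.4]]'
```

```text
t: 29.62
tcp_pos: [0.3504, -0.3007, 0.0309]
tool_rot: [0.003, -0.707, 0.707, 0.002]
ft_force: [0.5, -0.0, -7.1]
opening: 0.677
grasp_force: 99.7
```

```bash
python3 -m pendant '[[[0,0,-0.2],0,0.4],[[0,0,-0.25],0,0.4],[[0,0,-0.25],0,0.8],[[0,0,-0.25],0,1],[[0,0,-0.25],0,1],[[0,0,-0.25],0,1],[[0,0,4],0,1],[[0,0,9],0,1],[[0,0,14],0,1],[[3,4,14],0,1],[[5,8,14],0,1],[[7.6,12.7,14],0,1],[[7.6,12.7,14],0,1],[[7.6,12.7,14],0,1],[[7.6,12.7,14],0,1]]' 40
python3 - <<'E'
from h import *
m=viewer.camera_model("wrist");I=viewer.capture("wrist");cv2.imwrite("pics/w6.png",I)
print("tiny",fit(I,m,B["tiny"][:2],.011,.07,grey),nets.spot_point("wrist","blank_tiny_center")[:2])
for c in("scene","side"):
    I=viewer.capture(c);print(c,nets.spot_point(c,"blank_large_center")[:3])
E
```

```text
t: 31.5
tcp_pos: [0.4249, -0.1737, 0.1696]
tool_rot: [0.002, -0.706, 0.708, 0.003]
ft_force: [0.2, 0.2, 0.4]
opening: 0.999
grasp_force: 0.0
tiny (array([ 0.42379948, -0.1659273 ]), 0.6052631577307225) [{'xyz': [0.4258, -0.1725, 0.0346], 'p': 0.94}]
scene [{'xyz': [0.3478, -0.3003, 0.0409], 'p': 0.94}]
side [{'xyz': [0.3525, -0.3002, 0.0395], 'p': 0.62}]
```

View pics/w6.png

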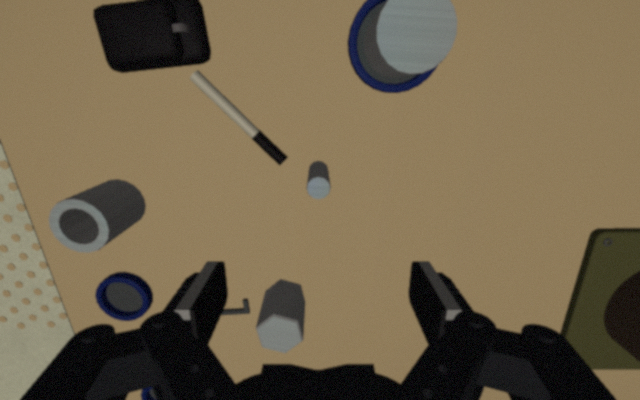

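Large blank stands in its nest (415,35). The tiny blank's top is at (318,187), right under the tool and clear of the hex bar (282,315).

```bash
python3 -m pendant '[[[0,0,-4],0,1],[[0,0,-8],0,1],[[0,0,-12],0,1],[[0,0,-14.6],0,1],[[0,0,-14.6],0,1],[[0,0,-14.6],0,0.6],[[0,0,-14.6],0,0.2],[[0,0,-14.6],0,0.1],[[0,0,-14.6],0,0.1],[[0,0,-14.6],0,0.1],[[0,0,-14.6],0,0.1]]' 40
```

```text
t: 33.17
tcp_pos: [0.426, -0.1732, 0.0246]
tool_rot: [0.003, -0.707, 0.707, 0.002]
ft_force: [-1.3, 0.2, 5.9]
opening: 0.235
grasp_force: 38.9
```

```bash
python3 -m pendant '[[[0,0,4],0,0.1],[[0,0,9],0,0.1],[[0,0,13],0,0.1],[[2,3,13],0,0.1],[[5,7,13],0,0.1],[[8,12,13],0,0.1],[[11,17,13],0,0.1],[[15,22,13],0,0.1],[[18,27,13],0,0.1],[[21,31,13],0,0.1],[[22.1,32.3,13],0,0.1],[[22.1,32.3,13],0,0.1],[[22.1,32.3,13],0,0.1]]'
python3 - <<'E'
from h import *
m=viewer.camera_model("wrist");I=viewer.capture("wrist");cv2.imwrite("pics/w7.png",I)
print(nets.spot_point("wrist","nest_tiny_floor")[:2],fit(I,m,(.6465,.1495),.026,.014,blue))
E
```

```text
t: 34.8
tcp_pos: [0.6455, 0.1493, 0.1534]
tool_rot: [0.002, -0.707, 0.708, 0.003]
ft_force: [-0.2, -0.3, -0.5]
opening: 0.232
grasp_force: 39.5
[{'xyz': [0.6437, 0.1525, 0.0078], 'p': 0.87}] (array([0.64623876, 0.15008608]), 0.8591598543059614)
```

View pics/w7.png

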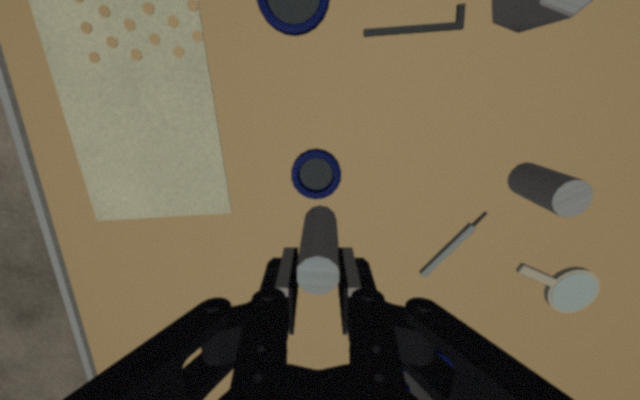

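The tiny nest is fully visible at (316,173) and the blank hangs straight (318,275).

```bash
python3 -m pendant '[[[0,0,-4],0,0.1],[[0,0,-8],0,0.1],[[0,0,-11],0,0.1],[[0,0,-12],0,0.1],[[0,0,-12.3],0,0.1],[[0,0,-12.3],0,0.1],[[0,0,-12.3],0,0.1]]'
```

```text
t: 35.78
tcp_pos: [0.6476, 0.1504, 0.0322]
tool_rot: [0.004, -0.707, 0.707, 0.002]
ft_force: [1.1, 1.3, -0.2]
opening: 0.232
grasp_force: 39.5
```

```bash
python3 -m pendant '[[[0,0,-0.2],0,0.1],[[0,0,-0.25],0,0.1],[[0,0,-0.25],0,0.4],[[0,0,-0.25],0,0.8],[[0,0,-0.25],0,1],[[0,0,-0.25],0,1],[[0,0,4],0,1],[[0,0,9],0,1],[[0,0,14],0,1],[[-5,0.5,14],0,1],[[-10,0.5,14],0,1],[[-15,0.5,14],0,1],[[-20,0.5,14],0,1],[[-22,0.5,14],0,1],[[-22,0.5,14],0,1],[[-22,0.5,14],0,1],[[-22,0.5,14],0,1]]'
python3 - <<'E'
from h import *
m=viewer.camera_model("wrist");I=viewer.capture("wrist")
print("small",nets.spot_point("wrist","blank_small_center")[:2])
M=((I[...,0]>115)&(np.abs(I[...,0].astype(int)-I[...,2])<40)).astype(np.uint8)
n,l,st,ce=cv2.connectedComponentsWithStats(M)
for i in range(1,n):
    if st[i,4]>300: print(st[i],back(m,ce[i],.07)[0],"width",st[i,2]*.285/319)
for c in("scene","side"):
    I=viewer.capture(c);print(c,nets.spot_point(c,"blank_tiny_center")[:3])
E
```

```text
t: 37.9
tcp_pos: [0.4278, 0.1553, 0.1707]
tool_rot: [0.003, -0.707, 0.708, 0.003]
ft_force: [-1.3, -0.1, 0.3]
opening: 1.002
grasp_force: 0.0
small [{'xyz': [0.4302, 0.1523, 0.0352], 'p': 0.63}, {'xyz': [0.5052, 0.4206, 0.0351], 'p': 0.47}]
[   0   91   41  114 2223] [0.69426834 0.13332126 0.07      ] width 0.036630094043887146
[302 170  35  34 932] [0.42677736 0.15474538 0.07      ] width 0.03126959247648903
[ 362  260   47   39 1369] [0.35930687 0.25157828 0.07      ] width 0.041990595611285264
scene [{'xyz': [0.6461, 0.1528, 0.0383], 'p': 0.6}]
side [{'xyz': [0.647, 0.1479, 0.0397], 'p': 0.44}]
```

```bash
python3 -m pendant '[[[-0.1,0,-4],0,1],[[-0.1,0,-8],0,1],[[-0.1,0,-12],0,1],[[-0.1,0,-14.7],0,1],[[-0.1,0,-14.7],0,1],[[-0.1,0,-14.7],0,0.6],[[-0.1,0,-14.7],0,0.3],[[-0.1,0,-14.7],0,0.25],[[-0.1,0,-14.7],0,0.25],[[-0.1,0,-14.7],0,0.25]]' 50
```

```text
t: 39.45
tcp_pos: [0.4265, 0.1555, 0.0252]
tool_rot: [0.004, -0.707, 0.707, 0.003]
ft_force: [-1.5, 0.2, 5.4]
opening: 0.388
grasp_force: 49.0
```

```bash
python3 -m pendant '[[[0,0,4],0,0.25],[[0,0,9],0,0.25],[[0,0,13],0,0.25],[[4,-2,13],0,0.25],[[8,-5,13],0,0.25],[[12,-8,13],0,0.25],[[16,-11,13],0,0.25],[[20,-14,13],0,0.25],[[23.8,-16.8,13],0,0.25],[[23.8,-16.8,13],0,0.25],[[23.8,-16.8,13],0,0.25],[[23.8,-16.8,13],0,0.25]]'
python3 - <<'E'
from h import *
m=viewer.camera_model("wrist");I=viewer.capture("wrist");cv2.imwrite("pics/w8.png",I)
print(nets.spot_point("wrist","nest_small_floor")[:2],fit(I,m,(.665,-.013),.0325,.014,blue))
E
```

```text
t: 40.95
tcp_pos: [0.6622, -0.012, 0.1539]
tool_rot: [-0.002, 0.707, -0.707, -0.004]
ft_force: [-0.6, 0.3, -1.7]
opening: 0.384
grasp_force: 50.9
[{'xyz': [0.6629, -0.0135, 0.007], 'p': 0.75}] (array([ 0.66574235, -0.0129698 ]), 0.865064108242177)
```

View pics/w8.png

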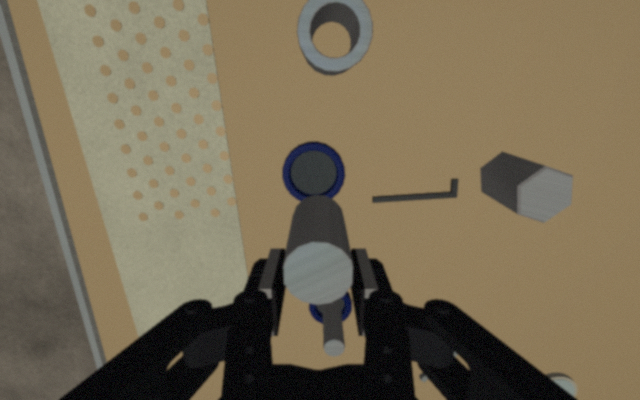

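The small nest shows at (314,172), the held blank at (318,270), and the tiny blank stands in its nest below at (332,320).

```bash
python3 -m pendant '[[[0.2,-0.1,-4],0,0.25],[[0.2,-0.1,-8],0,0.25],[[0.2,-0.1,-11],0,0.25],[[0.2,-0.1,-12],0,0.25],[[0.2,-0.1,-12.4],0,0.25],[[0.2,-0.1,-12.4],0,0.25],[[0.2,-0.1,-12.4],0,0.25]]'
```

```text
t: 41.92
tcp_pos: [0.6667, -0.0139, 0.0312]
tool_rot: [0.004, -0.707, 0.707, 0.002]
ft_force: [-0.1, -1.3, -3.2]
opening: 0.379
grasp_force: 50.9
```

Release, lift, back off and check everything.

```bash
python3 -m pendant '[[[0,0,-0.1],0,0.25],[[0,0,-0.1],0,0.25],[[0,0,-0.1],0,0.5],[[0,0,-0.1],0,0.8],[[0,0,-0.1],0,0.8],[[0,0,-0.1],0,0.8],[[0,0,4],0,0.8],[[0,0,9],0,0.8],[[0,0,14],0,0.8],[[-5,0,16],0,0.8],[[-10,0,18],0,0.8],[[-15,0,18],0,0.8],[[-20,0,18],0,0.8],[[-25,0,18],0,0.8],[[-25,0,18],0,0.8],[[-25,0,18],0,0.8]]'
python3 - <<'E'
from h import *
r=[]
for c in("scene","side"):
    I=viewer.capture(c)
    for k in B: print(c,k,N[k][:2],[(round(d["p"],2),np.round(d["xyz"],3)) for d in nets.spot_point(c,f"blank_{k}_center") if np.hypot(*(np.array(d["xyz"][:2])-N[k][:2]))<.05])
    for k in("collar","hexbar"): print(c,k,[np.round(d["xyz"],3) for d in nets.spot_point(c,k+"_center")[:1]])
    J=I[100:300,220:430] if c=="scene" else I[110:400,220:440]
    r.append(cv2.resize(J,(390,590 if c=="side" else 371)))
    r[-1]=cv2.copyMakeBorder(r[-1],0,590-r[-1].shape[0],0,0,0)
cv2.imwrite("pics/end.png",np.hstack(r))
E
```

```text
t: 43.92
tcp_pos: [0.4162, -0.0139, 0.2102]
tool_rot: [0.003, -0.707, 0.707, 0.002]
ft_force: [0.9, -0.5, -0.5]
opening: 0.8
grasp_force: 0.0
scene large (0.3485, -0.3) [(0.67, array([ 0.348, -0.298,  0.041]))]
scene medium (0.503, 0.418) [(0.67, array([0.507, 0.418, 0.04 ]))]
scene small (0.666, -0.012) []
scene tiny (0.649, 0.15) [(0.55, array([0.644, 0.152, 0.04 ]))]
scene collar [array([ 0.652, -0.14 ,  0.033])]
scene hexbar [array([ 0.467, -0.012,  0.034])]
side large (0.3485, -0.3) [(0.62, array([ 0.349, -0.299,  0.041]))]
side medium (0.503, 0.418) [(0.61, array([0.506, 0.417, 0.04 ]))]
side small (0.666, -0.012) [(0.63, array([ 0.665, -0.017,  0.041]))]
side tiny (0.649, 0.15) [(0.59, array([0.646, 0.148, 0.041]))]
side collar [array([ 0.65 , -0.134,  0.034])]
side hexbar [array([ 0.463, -0.01 ,  0.034])]
```

View pics/end.png

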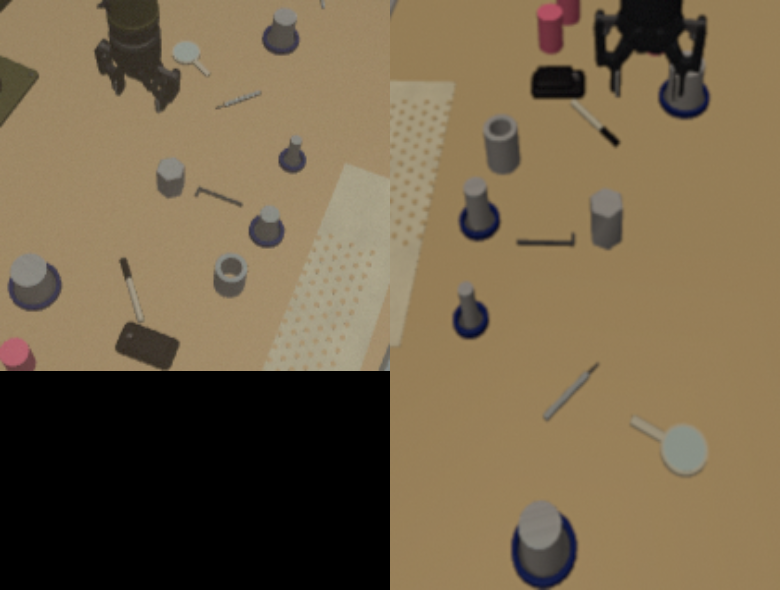

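All four blanks stand in their nests at centre height about 0.040 m, and the collar and hex bar are where they were.

```bash
python3 -c "
from plant import robot
print(robot.close_job())"
```

```text
the job is handed in; nothing more can be done
None
```

All four blanks stand upright in the nests of their own size, the collar and hex bar did not move, and the job is handed in at about 44 s; the hand-in returned no verdict, so this rests on the final camera check.

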